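Open the parts carton and kit the second filter

ROBOT

A 7-joint arm with a two-finger parallel gripper is mounted at the origin on the work surface. World frame = base frame: x ahead of the robot, y to its left, z up, the work surface at z = 0. Lengths are in m, angles in rad, forces in N, time in s.
With the tool pointing down it reaches from about 0.35 to 0.9 m from the base axis. Payload 19.9 kg.
Tool frame: the origin (TCP) lies at the very end of the fingers, on their centre line; the grasp point (between the pads) lies 19 mm behind it; z points along the fingers, y is the line along which they close (so a half turn about z gives the same grasp; the last joint's range is limited). The gripper opens to 94 mm and grips with 3 to 60 N. Pads are 16 mm wide; open, the fingers measure 119 mm over their backs; the gripper's body (75 mm by 177 mm) begins 78 mm behind the grasp point.
Start: joints at [1.296, 0.417, -0.01, 1.614, 0.005, 1.111, -0.053], TCP at [0.145, -0.608, 0.205] pointing down, gripper open.
Joint ranges: [-2.81, 2.81], [-0.39, 2.02], [-1.27, 1.25], [0.06, 2.57], [-1.19, 4.33], [0.19, 2], [-2.82, 2.82]. Speed limits (rad/s): [1.89, 1.89, 2.39, 2.39, 3.01, 3.01, 3.01].

INTERFACE

Orientations are given as a rotation vector (axis times angle).
In Python, from station import read_state, capture, hand_in, look_for, tip_of gives the robot as it stands.
- The arm moves only by the shell command python3 -m handwheel 'ROWS'. ROWS is JSON, a list of rows, each a list of 7 numbers: the finger opening in mm, from 0 to 94, then the shift along the tool's x, y, z as a fraction of full scale, then the turn, a rotation vector about the tool's x, y, z as a fraction of full scale. In form: [[claw, x, y, z, ax, ay, az], ...]. A call has 1 to 10 rows; each row shifts and turns the commanded pose from where the row before left it, along the tool's axes as they then stand; what a row does not reach is not made up. Full scale, the value 1, is 0.2 m for a shift and 180 degrees for a turn. A row lasts 1/12 s, in which the tool goes at most 41.7 mm and 7.16 degrees, less where a joint would pass 70% of its speed; a pose out of reach is approached as far as the arm can. A call with a number of a shift or a turn outside -1 to 1 is refused whole. A call with a gripper value outside its range is refused whole. The fingers move at their own pace and stop on an object; the grip force is fixed at half the most. Time passes only in rows, so rows that do not move let the fingers close. It gives the time, the measured TCP pose, the force, the opening and the grip force at its end, in the units of the state.
- read_state(): the state, without advancing time (a new reading comes with each control period).
- capture(name): name is "side" or "top"; returns a dict with "frame" (480x640x3 uint8, blue, green, red), "z_map" (480x640 float32, m along the optical axis (not along the pixel's ray), 0 where there is no reading), "fx", "fy", "cx", "cy" (pixels), "R" (3x3) and "t" (3): a world point X has camera coordinates R X + t. Camera axes: x right, y down, z forward; pixel columns grow to the right and rows downward; lengths in m; the calibration is good to about 2 mm. A picture is of the moment at which its call begins.
- hand_in(): hands the job in; it is judged then, once.
Trained networks look in a picture, given as the dict that the camera call returned (one of the last four; its "shot" number tells which), for a name from the list of things; names that differ only in an ending like _2 or _b are one class to them, and where a whole thing is asked for, a point or a joint stands for the part that bears it (a point fixed in the world has none). Each returns a list of dicts, best first, with "conf" (0 to 1); they miss things now and then, are a little off and sometimes report something else, mostly with a low value. They report only what shows in the picture. A call takes as long as a camera call. They do not tell look-alikes from the thing itself.
- look_for(picture, name): "at" ([x, y, z] in m, in world coordinates, good to about 4 mm: the middle of the surface that is visible of it).
- tip_of(picture, name): "at" ([x, y, z] in m, in world coordinates, good to about 4 mm: a listed point, or the origin of a listed thing).
The state is a dict: "t": time; "joints": joint angles; "qd": joint speeds; "joint_efforts": joint torques, N m; "eef_pos": TCP position; "tcp_rot": TCP orientation; "wrist_force": force on the tool from outside, world axes, zero at the start; "moment": the same for the moment, N m; "gripper_width": finger opening in m; "finger_force": force on a finger pad.
Only numpy, scipy, OpenCV 4.12 (cv2) and the standard library are available. Lean on these libraries where they do the work, as an engineer would, in place of code of your own. Each camera call takes 0.05 s, during which the arm holds its last target. There are 200 camera calls.

TASK

Fold both long flaps of the parts carton well back past upright, so that its mouth is clear, and leave them so. Then lift out the spin-on filter and stand it upright in the empty bay of the two-bay steel parts tray, lowering it right down to the bay's floor before you let go. Do not crush the carton, and leave the filter already in the tray and everything else where it is.

Things in the scene. Friction and masses are not known exactly. Their poses are not given: they have to be found in the camera images.
- carton: Open-topped cardboard carton, 260 long (its x) x 200 wide (its y) x 130 mm high, walls and floor 5 mm. Left or right of the bench's middle, its x within 0.3 rad of straight ahead; it does not slide. Origin: centre of its underside. The short end flaps already hang outside, up to 25 mm off the end walls; the long flaps are hinged on top of the +y and -y walls.
- flap_left (a joint): Hinge of the long flap on the carton's +y wall, rad: 0 = lying flat shut over the mouth, 1.57 = upright, above 1.57 = leaning outside, stop at 3.5. It starts half open, 0.8 to 1.2. 256 mm along the wall, 98 mm from hinge to free edge, 5 mm thick; stays where it is left, moves with about 0.5 N at the free edge.
- flap_right (a joint): The same for the long flap on the carton's -y wall; it too grows as the flap swings up and outwards, starts at 0.8 to 1.2.
- flap_left_edge (a point): Middle of the free edge of the left flap, mid-thickness. Both flaps together leave a slot at least 55 mm wide between their free edges at the start.
- flap_right_edge (a point): Middle of the free edge of the right flap.
- flap_left_hinge (a point): Middle of the left flap's hinge line, 132 mm above the bench, 97 mm to +y from the carton's middle; the hinge line runs along the carton's x.
- flap_right_hinge (a point): The same for the right flap, 97 mm to -y from the carton's middle.
- filter: The filter to move: pale painted spin-on canister, 59 mm diameter (61 over the seam in the lowest 9 mm), 115 mm high, the domed end up (dome in the top 11 mm), 0.25 to 0.55 kg. It stands upright on the carton's floor, within 20 mm of the carton's middle in y and between 60 and 0 mm to -x of it. Origin: centre of its underside, z up.
- packet: Small shut cardboard packet, 48 x 110 x 55 mm high, lying in the carton near its +x end; leave alone. Origin: centre of its underside.
- tray: Steel parts tray, 230 (its x) x 120 x 45 mm high, walls and floor 4 mm, with a 4 mm cross wall that makes two equal bays of 109 x 112 mm inside, one towards -x and one towards +x of it. It does not slide. Origin: centre of its underside. One bay (either) holds a filter; a thin flat paper slip lies in the empty one.
- bay_near (a point): Centre of the floor of the tray's -x bay (4 mm above the bench); axes as the tray's.
- bay_far (a point): Centre of the floor of the tray's +x bay.
- filter_picked: A filter of the same kind, standing in one bay of the tray from the start; it must stay there, upright. Origin: centre of its underside.
- wrench: Open wrench 190 mm long lying between carton and tray; leave alone.
- aerosol: Aerosol can, 65 mm diameter, 190 mm high, standing beyond carton and tray near the middle of the bench; leave alone; origin at the centre of its underside.
- mug: White mug, 82 mm diameter, 90 mm high, at the left side; leave alone.
- jar: Jar, 84 mm diameter, 75 mm high, at the right side; leave alone.
- hammer: Hammer 290 mm long lying at the left side; leave alone.
- driver: Screwdriver 200 mm long lying at the right side; leave alone.
There are look-alikes about, which are no part of the job. Leave any blue look-alike of the filter alone. What is shaped like the filter_picked but orange is not meant.

How it is judged:
By the outcome, as a careful person would: the job done as asked, in the order asked, and still so for the second after the job is handed in, with the robot touching nothing.
It also fails if it takes over 64 s, if anything falls off the work surface, if the arm or the gripper's body presses on something with over 40 N, if the wrist force passes 120 N, or if a joint passes its speed limit or range.

## Working session

There is one attempt and no reset: what is moved stays moved. The work goes in short steps, Python scripts to look and compute and a shell command to move; the robot and the scene stay as the last step left them, time stands still between calls to the robot, and variables do not carry over. Pictures are saved under pics/ and viewed, at most 10 in all, crops included, and the job is handed in when it is done.

```bash
mkdir -p pics; cat > h.py <<'E'
import numpy as np,cv2
from station import *
def show(p,n,crop=None,s=1):
    f=p["frame"]
    if crop: x0,y0,x1,y1=crop; f=f[y0:y1,x0:x1]
    cv2.imwrite(f"pics/{n}.png",cv2.resize(f,None,fx=s,fy=s,interpolation=2))
def px(p,X):
    c=np.array(p["R"])@np.array(X)+np.array(p["t"]); return [round(p["fx"]*c[0]/c[2]+p["cx"]),round(p["fy"]*c[1]/c[2]+p["cy"])]
def cloud(p):
    z=p["z_map"];v,u=np.mgrid[0:480,0:640]
    c=np.stack([(u-p["cx"])/p["fx"]*z,(v-p["cy"])/p["fy"]*z,z],-1)
    w=(c-np.array(p["t"]))@np.array(p["R"]); w[z==0]=np.nan; return w
E
python3 - <<'E'
from h import *
np.set_printoptions(precision=4,suppress=True)
for n in("top","side"):
    p=capture(n);show(p,n+"1")
    print(n,"cam at",-np.array(p["R"]).T@np.array(p["t"]))
    for k in "carton flap_left_edge flap_right_edge flap_left_hinge flap_right_hinge filter packet tray bay_near bay_far filter_picked aerosol".split():
        print(k,[(np.round(d["at"],3).tolist(),round(d["conf"],2),px(p,d["at"])) for d in tip_of(p,k)[:3]])
s=read_state();print({k:np.round(v,3) for k,v in s.items()})
E
```

```text
top cam at [0.2751 0.0169 1.7032]
carton [([0.487, -0.246, -0.001], 0.61, [425, 252])]
flap_left_edge [([0.474, -0.187, 0.221], 0.79, [415, 246]), ([0.565, 0.221, 0.003], 0.32, [256, 227])]
flap_right_edge [([0.5, -0.308, 0.224], 0.6, [464, 234])]
flap_left_hinge [([0.465, -0.152, 0.134], 0.9, [396, 254])]
flap_right_hinge [([0.515, -0.344, 0.136], 0.76, [471, 233]), ([0.524, -0.002, -0.003], 0.5, [337, 240])]
filter [([0.447, -0.255, 0.008], 0.9, [429, 266]), ([0.293, -0.44, 0.002], 0.62, [499, 321]), ([0.234, -0.332, -0.002], 0.56, [460, 344])]
packet [([0.568, -0.215, 0.001], 0.65, [413, 223]), ([0.774, 0.027, 0.0], 0.41, [325, 153])]
tray [([0.511, 0.235, 0.0], 0.81, [252, 246])]
bay_near [([0.454, 0.238, 0.007], 0.78, [250, 266])]
bay_far [([0.568, 0.229, 0.002], 0.91, [254, 226])]
filter_picked [([0.565, 0.223, 0.005], 0.68, [256, 226]), ([0.54, 0.096, 0.001], 0.6, [302, 235]), ([0.508, 0.233, -0.001], 0.44, [252, 247])]
aerosol [([0.775, 0.028, 0.001], 0.67, [325, 153])]
side cam at [-0.174   0.7365  0.8341]
carton [([0.49, -0.247, 0.002], 0.93, [400, 241])]
flap_left_edge [([
[... 564 characters left out ...]
[0.564, 0.228, 0.004], 0.73, [256, 304])]
filter_picked [([0.567, 0.219, 0.004], 0.74, [258, 302])]
aerosol [([0.774, 0.024, -0.0], 0.94, [267, 237]), ([0.507, -0.309, 0.224], 0.45, [417, 164])]
{'t': np.float64(1.3), 'joints': array([ 1.295,  0.417, -0.01 ,  1.614,  0.005,  1.111, -0.053]), 'qd': array([ 0.001,  0.   , -0.002, -0.001,  0.001, -0.   , -0.001]), 'joint_efforts': array([ -0.003, -85.099,   0.637, -42.627,  -0.049,   0.014,  -0.   ]), 'eef_pos': array([ 0.145, -0.608,  0.205]), 'tcp_rot': array([-3.12 , -0.366,  0.   ]), 'wrist_force': array([-0.419, -0.201, -0.18 ]), 'moment': array([-0.007, -0.027, -0.036]), 'finger_force': np.float64(0.0), 'gripper_width': np.float64(0.094)}
```

View pictures.

View pics/top1.png

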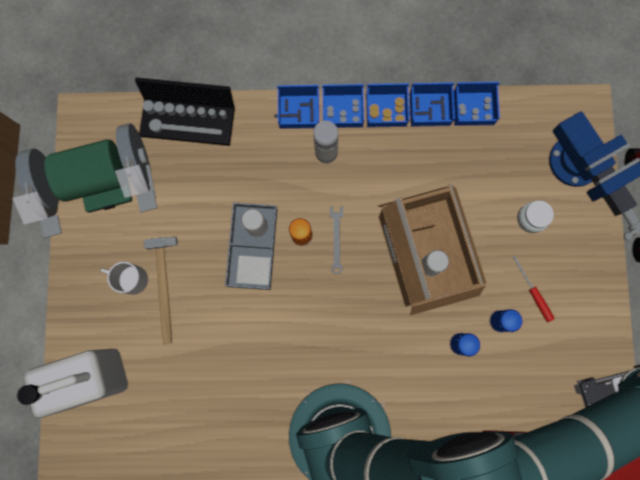

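View pics/side1.png

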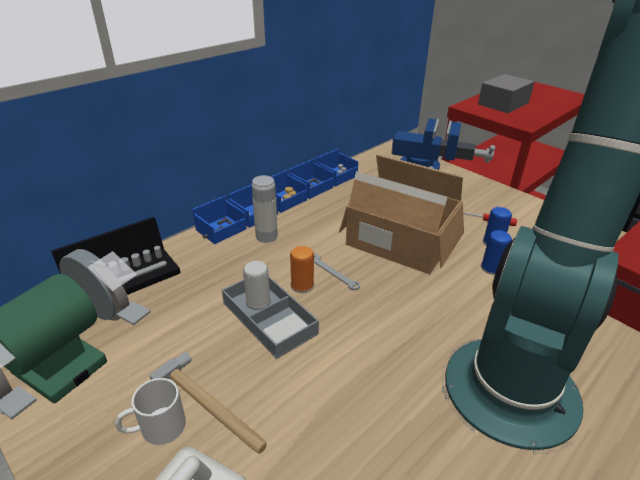

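Top view: pale filter at [437,262] in the carton and slip-covered empty bay at [250,266]. The look-alikes are a pale one at [253,222] (in the tray, stays), orange at [300,229], and blue at [467,344] and [508,321]. The side view agrees. The target is the pale one inside the carton, since only it stands on the carton floor. I'll confirm that in one crop and start the approach.

```bash
python3 - <<'E'
import cv2
f=cv2.imread('pics/top1.png');cv2.imwrite('pics/crop1.png',cv2.resize(f[180:330,215:495],None,fx=2.8,fy=2.8,interpolation=2))
E
python3 -m handwheel '[[0,0,0,-0.2,0,0,0],[0,0,0,-0.2,0,0,-0.007],[0,0.16,-0.105,0,0,0,0],[0,0.16,-0.105,0,0,0,0],[0,0.16,-0.105,0,0,0,0],[0,0.16,-0.105,0,0,0,0],[0,0.16,-0.105,0,0,0,0],[0,0.16,-0.105,0,0,0,0],[0,0.16,-0.105,0,0,0,0],[0,0.16,-0.105,0,0,0,0]]'
```

```text
t: 2.13
eef_pos: [0.3509, -0.3791, 0.2857]
tcp_rot: [3.116, 0.401, 0.0]
wrist_force: [1.2, -1.2, 0.0]
gripper_width: 0.0307
finger_force: 0.0
```

View pics/crop1.png

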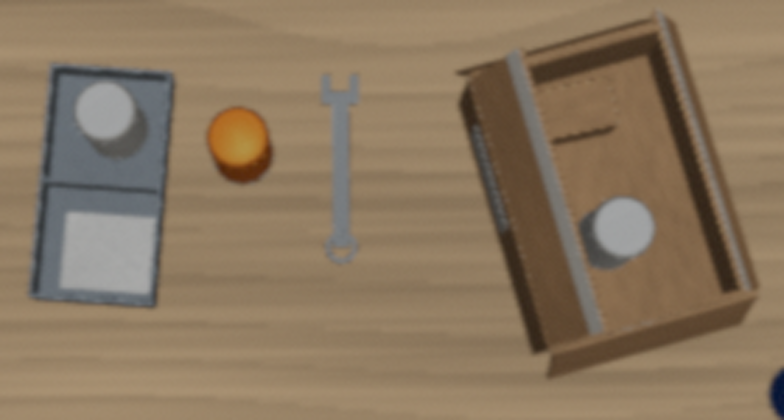

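The crop shows the pale domed filter inside the carton ([622,228] in the crop), the empty near bay with the slip, and clear space around both.

```bash
python3 -m handwheel '[[0,0.166,-0.092,0,0,0,0],[0,0.166,-0.092,0,0,0,0],[0,0.166,-0.092,0,0,0,0],[0,0.166,-0.092,0,0,0,0],[0,0.166,-0.092,0,0,0,0],[0,0,0,0.16,0,0,0],[0,0,0,0.16,0,0,0],[0,0,0,0.16,0,0,0],[0,0,0,0.15,0,0,0],[0,0,0,0,0,0,0]]'
```

```text
t: 2.97
eef_pos: [0.4848, -0.2485, 0.1546]
tcp_rot: [-3.112, -0.4, 0.009]
wrist_force: [0.5, -0.7, -1.2]
gripper_width: 0.0005
finger_force: 0.0
```

```bash
python3 -m handwheel '[[0,0,-0.1,0,0,0,0],[0,0,-0.1,0,0,0,0],[0,0,-0.1,0,0,0,0],[0,0,-0.08,0,0,0,0],[0,0,-0.08,0,0,0,0],[0,0,-0.08,0,0,0,0],[0,0,-0.08,0,0,0,0],[0,0,-0.08,0,0,0,0],[0,0,-0.05,0,0,0,0],[0,0,0,0,0,0,0]]'; python3 - <<'E'
from h import *
p=capture("side");show(p,"s2",(250,90,570,330),2)
for k in("flap_left_edge","flap_right_edge"):print(k,[(np.round(d["at"],3),round(d["conf"],2)) for d in tip_of(p,k)[:2]])
E
```

```text
t: 3.8
eef_pos: [0.4495, -0.103, 0.1604]
tcp_rot: [3.115, 0.404, 0.001]
wrist_force: [0.8, 0.6, 0.6]
gripper_width: 0.0007
finger_force: 0.0
flap_left_edge [(array([ 0.442, -0.065,  0.173]), 0.9)]
flap_right_edge [(array([ 0.507, -0.309,  0.224]), 0.83), (array([0.505, 0.235, 0.001]), 0.74)]
```

View pics/s2.png

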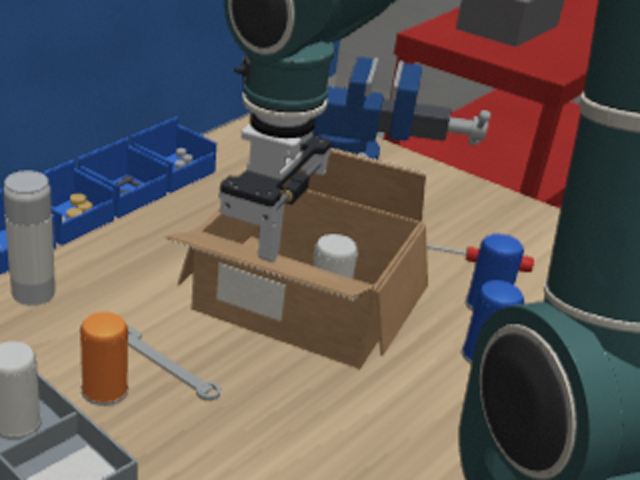

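Left flap now leans far out (free edge 90 mm outside the hinge, about 2.7 rad). Next is the right one.

```bash
python3 -m handwheel '[[0,0,0.2,0,0,0,0],[0,0,0.2,0,0,0,0],[0,0,0.2,0,0,0,0],[0,0,0.18,0,0,0,0],[0,0,0.1,0,0,0,0],[0,0,0.1,0.01,0,0,0],[0,0,0.1,0.01,0,0,0],[0,0,0.08,0,0,0,0],[0,0,0.08,0,0,0,0],[0,0,0.08,0,0,0,0]]'; python3 -m handwheel '[[0,0,0.08,0,0,0,0],[0,0,0.08,0,0,0,0],[0,0,0.05,0,0,0,0],[0,0,0,0,0,0,0]]'; python3 - <<'E'
from h import *
p=capture("side");show(p,"s3",(250,90,570,330),2)
for k in("flap_left_edge","flap_right_edge"):print(k,[(np.round(d["at"],3),round(d["conf"],2)) for d in tip_of(p,k)[:2]])
E
```

```text
t: 4.78
eef_pos: [0.5157, -0.3618, 0.155]
tcp_rot: [-3.116, -0.399, 0.001]
wrist_force: [-0.2, 0.6, 1.2]
gripper_width: 0.0007
finger_force: 0.5
t: 5.12
eef_pos: [0.5261, -0.4032, 0.1548]
tcp_rot: [3.116, 0.396, -0.001]
wrist_force: [0.8, 0.2, -0.4]
gripper_width: 0.0006
finger_force: 0.0
flap_left_edge [(array([ 0.44 , -0.064,  0.176]), 0.58)]
flap_right_edge [(array([ 0.541, -0.435,  0.16 ]), 0.74), (array([0.45 , 0.234, 0.007]), 0.24)]
```

View pics/s3.png

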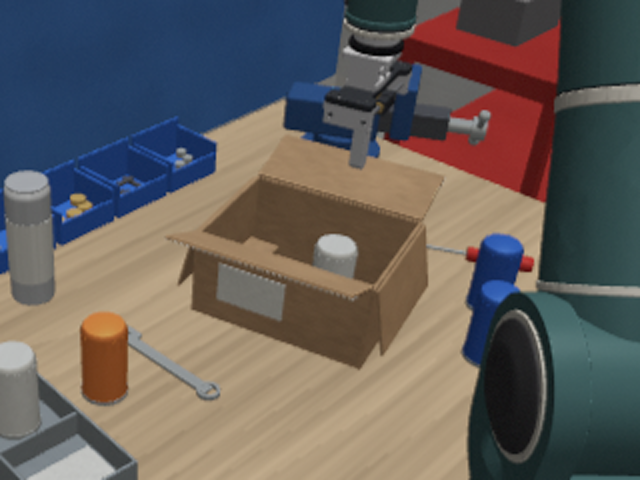

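Both flaps are well back. Now raise the arm and measure the filter and bay accurately from above.

```bash
python3 -m handwheel '[[40,0,-0.1,-0.15,0,0,0],[94,0,0,-0.2,0,0,0],[94,0,0,-0.15,0,0,0]]'; python3 - <<'E'
from h import *
p=capture("top");w=cloud(p)
def seg(c,r,lo,hi):
    m=(np.hypot(w[...,0]-c[0],w[...,1]-c[1])<r)&(w[...,2]>lo)&(w[...,2]<hi); q=w[m]
    (cx,cy),rr=cv2.minEnclosingCircle(q[:,:2].astype(np.float32)); print(len(q),q.mean(0).round(4),"circ",round(cx,4),round(cy,4),round(rr,4),"zmax",q[:,2].max().round(4))
seg((.447,-.255),.05,.095,.14); seg((.447,-.255),.05,.112,.14)
seg((.566,.222),.05,.095,.14)
for k in("filter","bay_near","bay_far","tray"):print(k,[(np.round(d["at"],3),round(d["conf"],2)) for d in tip_of(p,k)[:2]])
# tray rim
m=(abs(w[...,0]-.51)<.16)&(abs(w[...,1]-.235)<.09)&(w[...,2]>.036)&(w[...,2]<.052);q=w[m][:,:2].astype(np.float32)
print("tray",cv2.minAreaRect(q))
E
```

```text
t: 5.52
eef_pos: [0.5219, -0.3794, 0.2581]
tcp_rot: [3.115, 0.404, 0.001]
wrist_force: [1.6, -0.9, 0.8]
gripper_width: 0.017
finger_force: 0.0
421 [ 0.4476 -0.2562  0.1163] circ 0.4487 -0.2582 0.0302 zmax 0.1286
333 [ 0.4482 -0.2577  0.1185] circ 0.4481 -0.2584 0.0289 zmax 0.1286
414 [0.5635 0.2197 0.115 ] circ 0.566 0.2216 0.0308 zmax 0.1289
filter [(array([ 0.449, -0.258,  0.004]), 0.89)]
bay_near [(array([0.451, 0.237, 0.007]), 0.75), (array([ 0.514, -0.345,  0.138]), 0.46)]
bay_far [(array([0.564, 0.228, 0.   ]), 0.94)]
tray [(array([ 0.509,  0.235, -0.001]), 0.66)]
tray ((0.507702648639679, 0.23398420214653015), (0.12142423540353775, 0.23148921132087708), 85.32341003417969)
```

```bash
python3 -m handwheel '[[94,-0.051,-0.17,0,0,0,0],[94,-0.051,-0.17,0,0,0,0],[94,-0.051,-0.17,0,0,0,0],[94,-0.051,-0.17,0,0,0,0],[94,0,0,0.1,0,0,0],[94,0,0,0.1,0,0,0],[94,0,0,0.1,0,0,0],[94,0,0,0,0,0,0],[94,0,0,0,0,0,0]]'
```

```text
t: 6.52
eef_pos: [0.447, -0.2593, 0.1944]
tcp_rot: [-3.114, -0.401, 0.004]
wrist_force: [0.2, -0.3, -0.4]
gripper_width: 0.0934
finger_force: 0.0
```

```bash
python3 -m handwheel '[[94,0.003,-0.007,0.12,0,0,0],[94,0.003,0,0.12,0,0,0],[94,0,0,0.12,0,0,0],[94,0,0,0.12,0,0,0],[94,0,0,0.1,0,0,0],[94,0,0,0.06,0,0,0],[94,0,0,0,0,0,0],[94,0,0,0,0,0,0]]'
```

```text
t: 7.18
eef_pos: [0.4489, -0.2584, 0.0681]
tcp_rot: [-3.116, -0.401, 0.0]
wrist_force: [0.4, 0.4, -0.4]
gripper_width: 0.0943
finger_force: 0.0
```

```bash
python3 -m handwheel '[[40,0,0,0,0,0,0],[40,0,0,0,0,0,0],[40,0,0,0,0,0,0],[40,0,0,0,0,0,0],[40,0,0,0,0,0,0],[40,0,0,0,0,0,0],[40,0,0,0,0,0,0]]'
```

```text
t: 7.77
eef_pos: [0.4489, -0.2586, 0.0677]
tcp_rot: [3.116, 0.4, 0.001]
wrist_force: [0.2, -1.6, 3.7]
gripper_width: 0.0588
finger_force: 29.9
```

```bash
python3 -m handwheel '[[40,0,0,-0.06,0,0,0],[40,0,0,-0.1,0,0,0],[40,0,0,-0.14,0,0,0],[40,0,0,-0.16,0,0,0],[40,0,0,-0.16,0,0,0],[40,0,0,-0.16,0,0,0],[40,0,0,-0.14,0,0,0],[40,0,0,-0.1,0,0,0],[40,0,0,-0.06,0,0,0],[40,0,0,0,0,0,0]]'
```

```text
t: 8.6
eef_pos: [0.4491, -0.2584, 0.2863]
tcp_rot: [3.114, 0.401, 0.004]
wrist_force: [-0.5, -0.7, -4.0]
gripper_width: 0.0587
finger_force: 29.9
```

```bash
python3 -m handwheel '[[40,0.023,-0.086,0,0,0,0],[40,0.046,-0.171,0,0,0,0],[40,0.046,-0.171,0,0,0,0],[40,0.046,-0.171,0,0,0,0],[40,0.046,-0.171,0,0,0,0],[40,0.046,-0.171,0,0,0,0],[40,0.046,-0.171,0,0,0,0],[40,0.046,-0.171,0,0,0,0],[40,0.046,-0.171,0,0,0,0],[40,0.046,-0.171,0,0,0,0]]'; python3 -m handwheel '[[40,0.046,-0.171,0,0,0,0],[40,0.046,-0.171,0,0,0,0],[40,0.046,-0.171,0,0,0,0],[40,0.023,-0.086,0,0,0,0],[40,0.012,-0.043,0,0,0,0.02],[40,0,0,0,0,0,0.03],[40,0,0,0,0,0,0.03],[40,0,0,0,0,0,0.028],[40,0,0,0,0,0,0],[40,0,0,0,0,0,0]]'
```

```text
t: 9.43
eef_pos: [0.4498, 0.0798, 0.2828]
tcp_rot: [3.116, 0.401, -0.002]
wrist_force: [1.9, -0.1, -5.4]
gripper_width: 0.059
finger_force: 29.9
t: 10.27
eef_pos: [0.4514, 0.211, 0.2829]
tcp_rot: [3.139, -0.126, -0.002]
wrist_force: [0.2, 0.0, -4.1]
gripper_width: 0.0587
finger_force: 29.9
```

```bash
python3 -m handwheel '[[40,-0.006,-0.07,0,0,0,0],[40,-0.004,-0.068,0,0,0,0],[40,0,0,0.1,0,0,0],[40,0,0,0.16,0,0,0],[40,0,0,0.16,0,0,0],[40,0,0,0.16,0,0,0],[40,0,0,0.12,0,0,0],[40,0,0,0.06,0,0,0],[40,0,0,0,0,0,0]]'; python3 - <<'E'
from h import *
p=capture("side");show(p,"s4",(190,190,350,370),3)
E
```

```text
t: 11.02
eef_pos: [0.451, 0.2382, 0.1293]
tcp_rot: [3.138, -0.127, -0.006]
wrist_force: [-0.2, -0.9, -4.6]
gripper_width: 0.0586
finger_force: 29.9
```

View pics/s4.png

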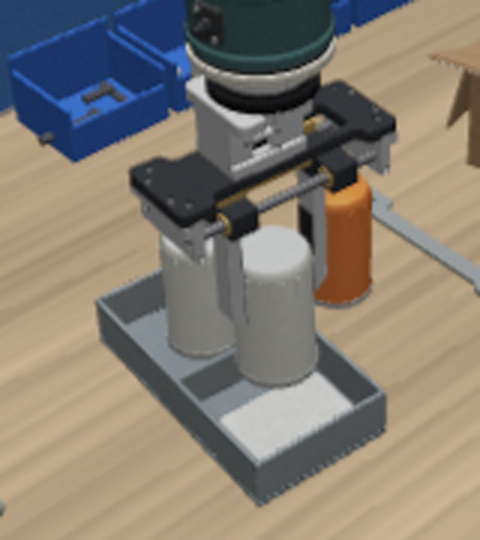

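The filter hangs upright over the near bay, with the slip below and clear of the picked filter. Now the final lowering.

```bash
python3 -m handwheel '[[40,0,0,0.08,0,0,0],[40,0,0,0.08,0,0,0],[40,0,0,0.06,0,0,0],[40,0,0,0.04,0,0,0],[40,0,0,0.02,0,0,0],[40,0,0,0.01,0,0,0],[40,0,0,0,0,0,0],[40,0,0,0,0,0,0]]'
```

```text
t: 11.73
eef_pos: [0.4526, 0.2391, 0.0741]
tcp_rot: [-3.138, 0.131, -0.001]
wrist_force: [0.8, -0.2, -4.2]
gripper_width: 0.0588
finger_force: 29.9
```

```bash
python3 -m handwheel '[[40,0,0,0.015,0,0,0],[40,0,0,0.01,0,0,0],[40,0,0,0.005,0,0,0],[40,0,0,0,0,0,0],[40,0,0,0,0,0,0]]'; python3 -m handwheel '[[40,0,0,0.005,0,0,0],[40,0,0,0,0,0,0],[40,0,0,0,0,0,0]]'
```

```text
t: 12.15
eef_pos: [0.4522, 0.2389, 0.0675]
tcp_rot: [-3.139, 0.131, 0.0]
wrist_force: [0.7, 0.4, -4.8]
gripper_width: 0.0585
finger_force: 29.9
t: 12.4
eef_pos: [0.4524, 0.2389, 0.0667]
tcp_rot: [-3.139, 0.131, -0.001]
wrist_force: [-1.0, -0.8, 1.2]
gripper_width: 0.0586
finger_force: 29.9
```

Contact: the weight has left the wrist. Settle a little, open, and check before withdrawing.

```bash
python3 -m handwheel '[[40,0,0,0.002,0,0,0],[40,0,0,0,0,0,0]]'; python3 -m handwheel '[[64,0,0,0,0,0,0],[70,0,0,0,0,0,0],[80,0,0,0,0,0,0],[86,0,0,0,0,0,0],[86,0,0,0,0,0,0],[86,0,0,0,0,0,0],[86,0,0,0,0,0,0]]'
```

```text
t: 12.57
eef_pos: [0.4526, 0.2389, 0.0666]
tcp_rot: [3.139, -0.131, 0.001]
wrist_force: [-2.5, -3.5, 10.1]
gripper_width: 0.059
finger_force: 30.0
t: 13.15
eef_pos: [0.4522, 0.2389, 0.0661]
tcp_rot: [-3.139, 0.131, 0.0]
wrist_force: [0.1, -0.7, 0.2]
gripper_width: 0.0858
finger_force: 0.0
```

```bash
python3 -m handwheel '[[86,0,0,-0.06,0,0,0],[86,0,0,-0.1,0,0,0],[86,0,0,-0.16,0,0,0],[86,0,0,-0.18,0,0,0],[86,0,0,-0.18,0,0,0],[86,0,0,-0.18,0,0,0],[86,-0.1,0,-0.1,0,0,0],[86,-0.1,0,0,0,0,0],[86,0,0,0,0,0,0],[86,0,0,0,0,0,0]]'; python3 - <<'E'
from h import *
p=capture("side");show(p,"s5")
for k in("filter","filter_picked","flap_left_edge","flap_right_edge"):print(k,[(np.round(d["at"],3),round(d["conf"],2)) for d in tip_of(p,k)[:3]])
E
```

```text
t: 13.98
eef_pos: [0.4119, 0.2423, 0.2591]
tcp_rot: [3.139, -0.13, 0.003]
wrist_force: [0.2, -0.2, 0.5]
gripper_width: 0.0861
finger_force: 0.0
filter [(array([ 0.297, -0.441,  0.   ]), 0.71), (array([ 0.232, -0.333, -0.   ]), 0.63), (array([0.453, 0.238, 0.004]), 0.62)]
filter_picked [(array([ 0.541,  0.094, -0.002]), 0.8), (array([0.566, 0.219, 0.004]), 0.61)]
flap_left_edge [(array([ 0.442, -0.067,  0.174]), 0.82), (array([ 0.778,  0.023, -0.   ]), 0.35)]
flap_right_edge [(array([ 0.539, -0.436,  0.162]), 0.9)]
```

View pics/s5.png

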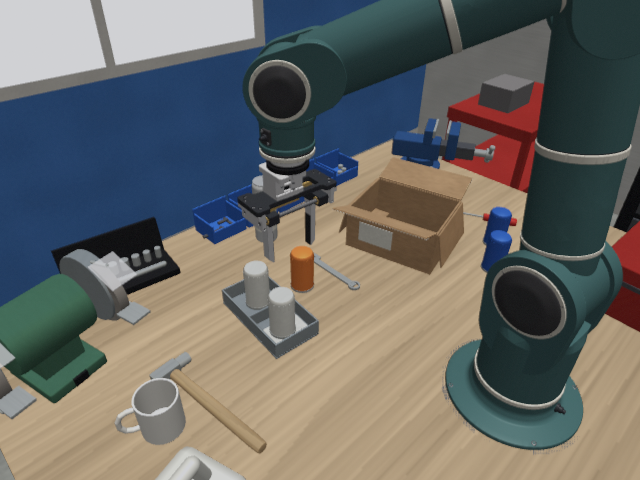

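The filter stands upright in the near bay at [283,313], with the picked one beside it at [257,285]. Both flaps are folded back, the gripper is clear, and everything else is where it was.

```bash
python3 -c "from station import *; print(hand_in())"
```

```text
the job is handed in; nothing more can be done
None
```

The job is handed in at about 14 s: both long flaps are folded well back, and the filter stands upright on the floor of the tray's near (-x) bay, with everything else seen unmoved in the last picture.

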